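# Unscrew the jug lid and hang it up to dry

### The arm

A 6-joint arm with a two-finger parallel gripper is mounted at the origin on the work surface. World frame = base frame: x ahead of the robot, y to its left, z up, the work surface at z = 0. Lengths are in m, angles in rad, forces in N, time in s.
With the tool pointing down it reaches from about 0.35 to 0.85 m from the base axis. Payload 8.1 kg.
Tool frame: the origin (TCP) lies midway between the tips of the shut fingers; the grasp point (between the pads) lies 19 mm behind it (env.grip_point_offset is the distance from the TCP to the grasp point, in m); z points along the fingers, y is the line along which they close (so a half turn about z gives the same grasp; the last joint's range is limited). The gripper opens to 93 mm and grips with 3 to 60 N. Pads are 15 mm wide; open, the fingers measure 128 mm over their backs; the gripper's body (75 mm by 188 mm) begins 65 mm behind the grasp point.
Start: joints at [-1.386, 0.13, 1.488, -0, 1.523, -0.085], TCP at [0.16, -0.578, 0.219] pointing down, gripper open.
Joint ranges: [-2.96, 2.96], [-0.89, 2.26], [0.02, 2.5], [-1.34, 4.48], [0, 2.73], [-2.66, 2.66]. Speed limits (rad/s): [2.39, 2.39, 2.79, 3.14, 3.14, 3.14].

### API

Orientations are given as a unit quaternion [w, x, y, z].
In Python, from plant import env gives the robot as it stands.
- The arm moves only by the tool play_rows, never from a script. Its argument "targets" is a list of rows, each a list of 7 numbers: the shift along the tool's x, y, z as a fraction of full scale, then the turn, a rotation vector about the tool's x, y, z as a fraction of full scale, then the opening, from 0 (shut) to 1 (fully open). A call has 1 to 20 rows; each row is the pose to reach, as a shift and turn from the pose commanded when the call began, along the tool's axes at that moment, turning the shorter way round; what a row does not reach only later rows make up. Full scale, the value 1, is 25 cm for a shift and pi rad for a turn. A row lasts 1/10 s, in which the tool goes at most 50 mm and 8.59 degrees, less where a joint would pass 70% of its speed; a pose out of reach is approached as far as the arm can. A call with a number of a shift or a turn outside -1 to 1 is refused whole. A call with a gripper value outside its range is refused whole. The fingers move at their own pace and stop on an object; "squeeze" is the grip in N (left out, the last holds). Time passes only in rows, so rows that repeat a pose let the fingers close. It gives the time, the measured TCP pose, the force, the opening and the grip force at its end, in the units of the state.
- env.get_obs(): the state, without advancing time (a new reading comes with each control period).
- env.capture(name): name is "scene" or "top"; returns a dict with "pixels" (400x640x3 uint8, red, green, blue), "fov_y" (degrees; the focal length in pixels is half the picture's height over the tangent of half this angle, whatever the lens; pixels are square), "cx", "cy" (the principal point, pixels), "cam_to_world" (4x4, takes a point from camera to world coordinates). Camera axes: x right, y down, z forward; pixel columns grow to the right and rows downward; lengths in m; the calibration is good to about 2 mm. A picture is of the moment at which its call begins. There is no depth.
- env.hand_in(): hands the job in; it is judged then, once.
The state is a dict: "t": time; "joints": joint angles; "qvel": joint speeds; "effort": joint torques, N m; "ee_pos": TCP position; "orientation": TCP orientation; "contact_force": force on the tool from outside, world axes, zero at the start; "ft_torque": the same for the moment, N m; "opening": finger opening in m; "grip_force": force on a finger pad.
Only numpy, scipy, OpenCV 4.12 (cv2) and the standard library are available. Lean on these libraries where they do the work, as an engineer would, in place of code of your own. Each camera call takes 0.05 s, during which the arm holds its last target. There are 200 camera calls.

### The job

Unscrew the black lid from the steel drinks jug, lift it off, set it down gently, right way up, on the draining mat and let go of it. With the lid still lying on the mat, swing its wire handle upright, then hang the lid by that handle over both prongs of the drying stand and leave it hanging there still. Leave the mug, the carton and the soap bottle where they are.

Things in the scene. Friction and masses are not known exactly. Their poses are not given: they have to be found in the camera images.
- jug: Insulated steel drinks jug, fixed to the worktop, any yaw: upright cylinder 112 mm across, flat shoulder at 120 mm height, above it a grey threaded neck 80 mm across the thread, up to 154 mm height. Origin: centre of the underside, z up.
- lid: Black screw lid, 96 mm across, 40 mm high without its grip, about 0.25 kg, upright (z up). Origin: centre of its underside (rim of the skirt). Starts screwed on, origin 120 mm high on the jug's shoulder; must rise 34 mm to clear the neck. Set down right way up, its origin is at the height of the surface.
- bail (a joint): The lid's wire handle (6 mm steel), a U pivoting on ears about the line lid z = 47 mm along lid y, arms at y = +-51 mm; its straight bar, 102 mm long along lid y, is 85 mm from the pivot line. 0 rad: folded on a stop to lid +x, 0.25 rad above level (bar at x 82, z 68 mm). 1.32: upright (bar at x 0, z 132 mm). Range 0 to 1.75. Swings freely, falls to a stop when let go.
- bail_bar (a point): Middle of the straight bar of the wire handle, on the wire's axis. Its y axis runs along the bar.
- stand: Drying stand, fixed: steel wire on a dark base plate 150 x 110 x 12 mm. Two 8 mm wire prongs at y = +-28 mm come from 206 mm high uprights at x = 75 mm, slope down to a valley at x = -10 to 0 mm (wire centre 196 mm high) and turn up to tips at x = -20 mm (top 216 mm high). Origin: on the worktop below the valley, midway; z up.
- hang (a point): Where the middle of the wire handle's bar comes to lie when it hangs in the valley of both prongs: 203 mm above the worktop, midway between the prongs; axes as the stand's.
- mat: Draining mat of dark ribbed rubber, fixed, 190 mm (x) by 220 mm (y), 4 mm thick. Origin: centre of the underside.
- mug: White mug, 84 mm across, 95 mm high; bystander. Origin: centre of the underside.
- carton: Drinks carton 70 x 70 mm, 172 mm high; bystander. Origin: centre of the underside.
- soap: Soap bottle, 60 mm across, 170 mm high; bystander. Origin: centre of the underside.
- jug_mouth (a point): Centre of the neck's top, 154 mm high, on the thread's axis. Right-hand thread, 10 mm lead: the lid unscrews counter-clockwise seen from above, turns easily, rises 10 mm a turn and is free after about one and a third turns (7.8 to 8.5 rad); up to then it has at most 2.5 mm of axial and 2 mm of side play and cannot be pulled off. Turned further it drops back a few mm, still free.
- lid_grip (a point): On the axis of the eight-sided grip that stands on the lid's flat top, 63 mm above the lid's origin (fingertips here clear the ears of the wire handle, which reach to 53 mm); axes as the lid's. The grip is 40 mm across flats (43 mm over corners), reaches from 40 to 71 mm above the lid's origin; two of its flats face lid +x and -x, the others follow every 45 degrees.
Not all that is in view belongs to the job. What is shaped like the lid but green is not meant.

How it is judged:
On the way, in this order (a step that is already met when the one before it is completed fails the run):
1. the lid is unscrewed and lifted clear of the jug's neck (z of lid in the frame of jug above 0.155 m), for 0.1 s.
2. the lid lies right way up on the mat, let go (contact force between lid and mat above 0.8 N and angle between lid's own z axis and vertical below 0.1 rad and height (world z) of lid below 0.012 m and contact force between the fingers and lid below 0.1 N and linear speed of lid below 0.03 m/s), for 0.2 s.
3. the wire handle stands upright (1.1 rad or more) while the lid lies on the mat (value of joint bail above 1.1 rad and height (world z) of lid below 0.02 m and angle between lid's own z axis and vertical below 0.25 rad and horizontal distance between lid and mat below 0.15 m), for 0.1 s.
At the end, for the whole second after the job is handed in: The lid hangs from the drying stand by its wire handle: the middle of the bar within 25 mm of site hang, at least 195 mm high, the bar within 0.3 rad of square across the prongs, the lid borne by the stand, within 0.3 rad of level and still (below 50 mm/s and 0.8 rad/s) (distance between bail_bar and hang below 0.025 m and angle between the y axis of bail_bar and the y axis of hang, either way round below 0.3 rad and height (world z) of bail_bar above 0.195 m and contact force between lid and stand above 1 N and angle between lid's own z axis and vertical below 0.3 rad and height (world z) of lid above 0.05 m and linear speed of lid below 0.05 m/s and angular speed of lid below 0.8 rad/s); the robot touches nothing.
It fails at once if the mug, the carton or the soap bottle is moved by more than 30 mm (distance of any of mug, carton, soap from where it was at the start of the episode above 0.03 m).
It fails at once if the lid is dropped: within 20 mm of the worktop it still moves faster than 0.7 m/s (height (world z) of lid below 0.02 m and linear speed of lid above 0.7 m/s).
It also fails if it takes over 72 s, if anything falls off the work surface, if the arm or the gripper's body presses on something with over 40 N, if the wrist force passes 120 N, or if a joint passes its speed limit or range.

## Working session

There is one attempt and no reset: what is moved stays moved. The work goes in short steps, Python scripts to look and compute and a tool call to move; the robot and the scene stay as the last step left them, time stands still between calls to the robot, and variables do not carry over. Pictures are saved under pics/ and viewed, at most 10 in all, crops included, and the job is handed in when it is done.

Besides the shell and the picture viewer there is one more tool, called after "Call:" as a command line: name --pt "numbers of a row" for each row, then --argument value for the rest. play_rows: Moves the arm, as the interface text tells. Its arguments: {"type":"object","properties":{"targets":{"type":"array","items":{"type":"array","items":{"type":"number","minimum":-1,"maximum":1}}},"squeeze":{"type":"number"}},"required":["targets"]}

```bash
mkdir -p pics; ls
cat > h.py <<'E'
import numpy as np, cv2
from plant import env
def cap(n,f=None):
    c=env.capture(n)
    if f: cv2.imwrite('pics/'+f,cv2.cvtColor(c['pixels'],cv2.COLOR_RGB2BGR))
    return c
def foc(c): return c['pixels'].shape[0]/2/np.tan(np.radians(c['fov_y'])/2)
def ray(c,u,v):
    T=np.array(c['cam_to_world']);d=T[:3,:3]@np.array([(u-c['cx'])/foc(c),(v-c['cy'])/foc(c),1.])
    return T[:3,3],d
def onz(c,u,v,z):
    o,d=ray(c,u,v);return o+d*(z-o[2])/d[2]
def proj(c,p):
    T=np.array(c['cam_to_world']);q=T[:3,:3].T@(np.array(p)-T[:3,3]);return np.array([c['cx'],c['cy']])+foc(c)*q[:2]/q[2]
def tri(c1,p1,c2,p2):
    o1,d1=ray(c1,*p1);o2,d2=ray(c2,*p2)
    s=np.linalg.lstsq(np.c_[d1,-d2],o2-o1,rcond=None)[0]
    a=o1+s[0]*d1;b=o2+s[1]*d2;return (a+b)/2,np.linalg.norm(a-b)
E
python3 - <<'E'
from h import *
for n in('scene','top'):
    c=cap(n,n+'0.png');print(n,c['fov_y'],c['cx'],c['cy'],np.round(c['cam_to_world'],3).tolist())
print(env.get_obs(), env.grip_point_offset)
E
```

```text
pics
scene 46.694921181636545 321.1330615275559 193.26498218698026 [[0.863, 0.291, -0.414, 1.132], [0.506, -0.528, 0.683, -0.874], [-0.02, -0.798, -0.602, 0.952], [0.0, 0.0, 0.0, 1.0]]
top 45.356764303531634 329.6177257542894 197.94860318878446 [[0.012, -0.997, 0.075, 0.449], [-1.0, -0.011, 0.016, 0.067], [-0.015, -0.075, -0.997, 1.554], [0.0, 0.0, 0.0, 1.0]]
{'t': 0.1, 'joints': array([-1.38636591e+00,  1.31055176e-01,  1.48916863e+00, -2.43296106e-05,
        1.52302360e+00, -8.54009247e-02]), 'qvel': array([-3.24256498e-04, -7.07814807e-04, -2.48186256e-03,  6.17053759e-04,
       -7.76535494e-06,  8.91546335e-04]), 'effort': array([ 1.19492477e-03, -5.61343610e+01, -4.93093586e+01,  7.69372797e-02,
        2.91211187e-02, -5.19799005e-05]), 'ee_pos': array([ 0.15985771, -0.57777292,  0.21771152]), 'orientation': array([-8.25760834e-04,  9.90912259e-01,  1.34507290e-01, -5.30861388e-05]), 'contact_force': array([-0.63025894, -0.01887232, -0.44453833]), 'ft_torque': array([-0.04455216,  0.01394075, -0.02942392]), 'grip_force': 0.0, 'opening': 0.09281197856296056} 0.0188
```

View pics/scene0.png

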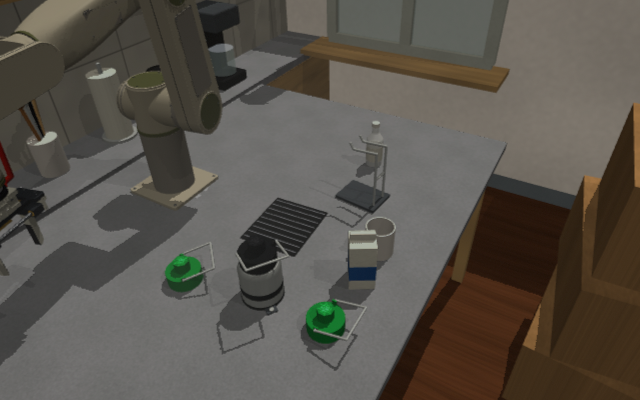

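View pics/top0.png

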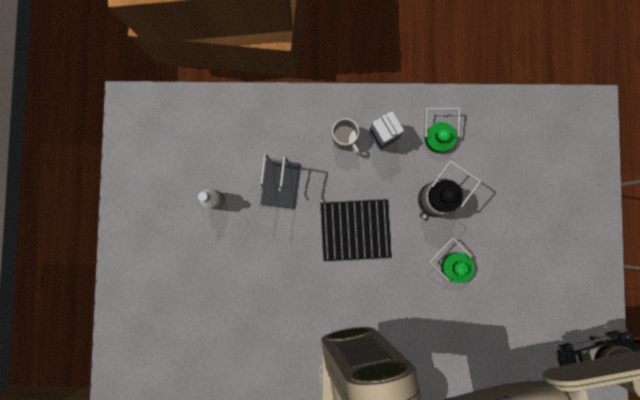

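The scene view shows the jug's black lid at (260,248), with its bail bar near (268-288,262). The mat is at (285,225), the stand base at (363,196) and the prongs at (370,148). In the top view the lid is at (443,195), the bail bar runs from (455,163) to (480,181), the mat is at (356,230), and the prongs are at x≈265 and 283. I'll enlarge the crops.

Run:
```python
import cv2,numpy as np
s=cv2.imread('pics/scene0.png');t=cv2.imread('pics/top0.png')
def crop(i,x,y,w,h,k):
    return np.clip(cv2.resize(i[y:y+h,x:x+w],None,fx=k,fy=k,interpolation=cv2.INTER_CUBIC).astype(float)*1.5,0,255).astype('uint8')
a=np.hstack([crop(s,225,225,80,60,5),crop(t,410,150,80,60,5)])
b=np.hstack([crop(s,330,125,80,60,5),crop(t,245,145,80,60,5)])
cv2.imwrite('pics/crops0.png',np.vstack([a,b]))
```

```text
(no output)
```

View pics/crops0.png

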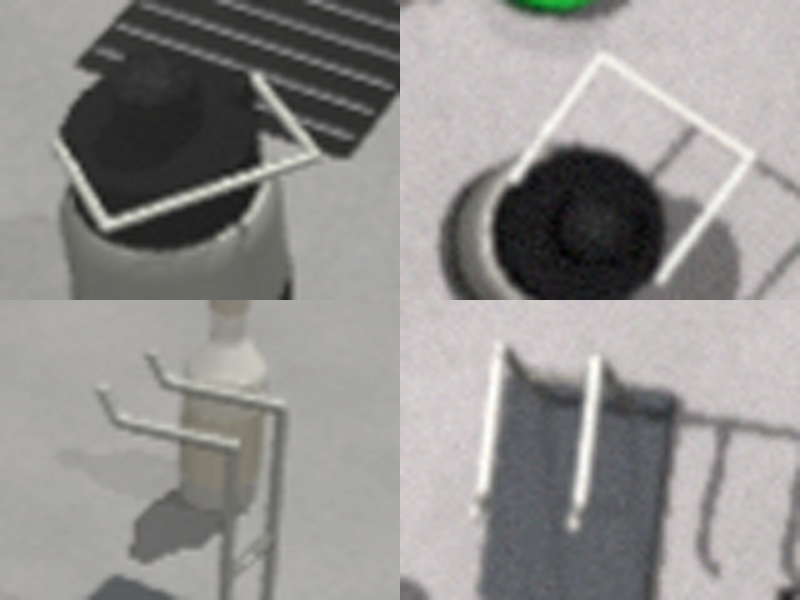

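```bash
cat > m0.py <<'E'
from h import *
s=cap('scene');t=cap('top')
P={'barA':((288.2,256),(450.4,161.4)),'barB':((246.4,270.2),(480.4,181.4)),
'tipL':((350.2,142.6),(260.4,188)),'tipR':((360.2,136),(279.4,189.6)),
'tipL2':((350.2,142.6),(279.4,189.6)),'tipR2':((360.2,136),(260.4,188)),
'postL':((377.6,153.6),(265,154)),'postR':((386.8,146),(284,156.4)),
'postL2':((377.6,153.6),(284,156.4)),'postR2':((386.8,146),(265,154))}
R={}
for k,(a,b) in P.items():
    p,e=tri(s,a,t,b);R[k]=p;print(k,p.round(4),round(e,4))
# masks
for n,c in(('s',s),('t',t)):
    g=cv2.cvtColor(c['pixels'],cv2.COLOR_RGB2HSV)
    m=((g[...,2]<45)).astype('uint8')
    x0,y0,x1,y1=(225,225,290,310) if n=='s' else (410,150,490,220)
    q=np.zeros_like(m);q[y0:y1,x0:x1]=m[y0:y1,x0:x1]
    _,l,st,ce=cv2.connectedComponentsWithStats(q);i=1+st[1:,4].argmax();print(n,st[i],ce[i])
m=cv2.inRange(t['pixels'],(0,0,0),(60,60,60))
q=np.zeros_like(m);q[195:268,312:398]=m[195:268,312:398];q=cv2.morphologyEx(q,cv2.MORPH_CLOSE,np.ones((7,7)))
r=cv2.minAreaRect(cv2.findNonZero(q));print('mat',r,[onz(t,*p,0.004).round(3) for p in cv2.boxPoints(r)],onz(t,*r[0],0.004))
print('lid disc(0.16)',onz(t,445.6,195.6,.16),'grip(.191)',onz(t,449,195,.19))
E
python3 m0.py
```

```text
barA [ 0.6611 -0.2555  0.1882] 0.0035
barB [ 0.6043 -0.34    0.1893] 0.0038
tipL [0.564  0.2792 0.1887] 0.0309
tipR [0.5836 0.2362 0.2343] 0.034
tipL2 [0.5712 0.2303 0.2131] 0.001
tipR2 [0.5767 0.2854 0.2097] 0.0038
postL [0.6639 0.2698 0.1828] 0.0294
postR [0.6774 0.225  0.2312] 0.0334
postL2 [0.6677 0.2204 0.2073] 0.0031
postR2 [0.6739 0.2746 0.2067] 0.0025
s [237 231  46  37 994] [256.96881288 249.17002012]
t [429 180  34  32 849] [445.58068316 195.8869258 ]
mat ((355.45166015625, 229.58148193359375), (58.39286422729492, 67.1701889038086), 86.98721313476562) [array([0.55 , 0.121, 0.004]), array([ 0.564, -0.096,  0.004]), array([ 0.376, -0.107,  0.004]), array([0.362, 0.109, 0.004])] [0.46291857 0.0067388  0.004     ]
lid disc(0.16) [ 0.56345213 -0.24868884  0.16      ] grip(.191) [ 0.56280364 -0.25155404  0.19      ]
```

```bash
cat > g.py <<'E'
# usage: g.py x y z yaw : shift/turn fractions from measured pose
import sys
from h import *
from scipy.spatial.transform import Rotation as R
o=env.get_obs();q=o['orientation'];M=R.from_quat([q[1],q[2],q[3],q[0]])
a=[float(v) for v in sys.argv[1:]]
for i in range(0,len(a),4):
    x,y,z,w=a[i:i+4];G=R.from_matrix(np.c_[[np.cos(w),np.sin(w),0],[np.sin(w),-np.cos(w),0],[0,0,-1]])
    print((M.inv().apply(np.array([x,y,z])-o['ee_pos'])/.25).round(3),((M.inv()*G).as_rotvec()/np.pi).round(3))
m=M.as_matrix();print(o['t'],'pos',o['ee_pos'].round(4),'yaw',round(np.arctan2(m[1,0],m[0,0]),3),'J',o['joints'].round(2),'F',o['contact_force'].round(1),'open',round(o['opening'],4),o['grip_force'])
E
python3 g.py .4 -.38 .30 -.6 .564 -.2505 .26 -1.379
```

```text
[ 1.137 -0.508 -0.327] [-0.     0.     0.277]
[ 1.907 -0.832 -0.167] [-0.     0.     0.525]
0.2 pos [ 0.1599 -0.5779  0.218 ] yaw 0.27 J [-1.39  0.13  1.49  0.    1.52 -0.09] F [ 0.1 -0.5  0.4] open 0.0931 0.0
```

Call:
play_rows --pt "0.1 -0.04 -0.06 0 0 0.03 0.65" --pt "0.25 -0.1 -0.14 0 0 0.07 0.65" --pt "0.43 -0.18 -0.22 0 0 0.115 0.65" --pt "0.6 -0.26 -0.28 0 0 0.16 0.65" --pt "0.77 -0.34 -0.28 0 0 0.205 0.65" --pt "0.95 -0.42 -0.28 0 0 0.25 0.65"

```text
t: 0.8
ee_pos: [0.3579, -0.4165, 0.2896]
orientation: [0.001, 0.968, -0.252, 0.001]
contact_force: [0.9, -0.5, -1.1]
opening: 0.0604
grip_force: 0.0
```

```bash
python3 g.py .564 -.2505 .26 -1.379
```

```text
[ 0.396 -0.982  0.118] [-0.    -0.001  0.277]
0.8 pos [ 0.3579 -0.4165  0.2896] yaw -0.509 J [-0.95 -0.03  1.52  0.    1.64  1.13] F [ 0.9 -0.5 -1.1] open 0.0604 0.0
```

Call:
play_rows --pt "0.08 -0.18 0.02 0 0 0.045 0.65" --pt "0.15 -0.36 0.04 0 0 0.09 0.65" --pt "0.22 -0.54 0.06 0 0 0.135 0.65" --pt "0.29 -0.72 0.08 0 0 0.18 0.65" --pt "0.35 -0.87 0.1 0 0 0.225 0.65" --pt "0.38 -0.95 0.118 0 0 0.265 0.65" --pt "0.396 -0.982 0.118 0 0 0.277 0.65" --pt "0.396 -0.982 0.118 0 0 0.277 0.65" --pt "0.396 -0.982 0.118 0 0 0.277 0.65"

```text
t: 1.7
ee_pos: [0.5614, -0.2505, 0.2589]
orientation: [0.0, 0.774, -0.633, -0.0]
contact_force: [-0.7, -0.0, -0.3]
opening: 0.0605
grip_force: 0.0
```

```bash
python3 g.py .564 -.2505 .172 -1.379
python3 - <<'E'
from h import *
s=cap('scene');t=cap('top')
a=s['pixels'][180:290,200:330];b=t['pixels'][140:250,400:530]
f=lambda i:np.clip(cv2.resize(i,None,fx=3,fy=3,interpolation=cv2.INTER_CUBIC)*1.5,0,255).astype('uint8')[...,::-1]
cv2.imwrite('pics/pre.png',np.hstack([f(a),f(b)]))
E
```

```text
[ 0.002 -0.01   0.348] [0.    0.    0.002]
1.7 pos [ 0.5614 -0.2505  0.2589] yaw -1.372 J [-0.5   0.16  1.39 -0.    1.6   2.44] F [-0.7 -0.  -0.3] open 0.0605 0.0
```

View pics/pre.png

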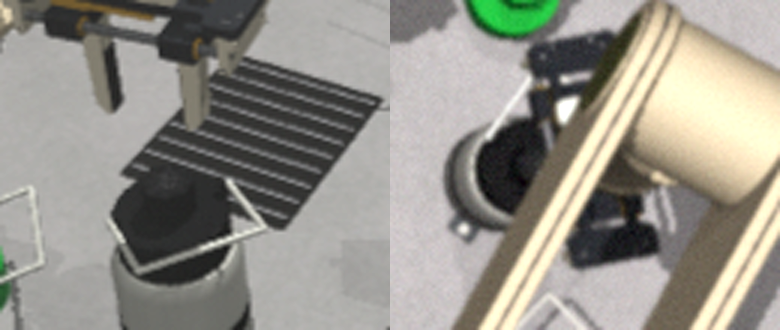

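The scene view shows the open fingers at about (237,212) and (265,217), above the lid's grip at (255,240). The bail is clear to the right. I'll go down and grip.

Call:
play_rows --pt "0 -0.01 0.06 0 0 0 0.65" --pt "0.002 -0.01 0.13 0 0 0 0.65" --pt "0.002 -0.01 0.2 0 0 0 0.65" --pt "0.002 -0.01 0.26 0 0 0 0.65" --pt "0.002 -0.01 0.31 0 0 0 0.65" --pt "0.002 -0.01 0.348 0 0 0 0.65" --pt "0.002 -0.01 0.348 0 0 0 0.65" --pt "0.002 -0.01 0.348 0 0 0 0.3" --pt "0.002 -0.01 0.348 0 0 0 0.3" --pt "0.002 -0.01 0.348 0 0 0 0.3" --pt "0.002 -0.01 0.348 0 0 0 0.3" --squeeze 30

```text
t: 2.9
ee_pos: [0.5648, -0.2506, 0.1732]
orientation: [-0.0, 0.773, -0.634, 0.001]
contact_force: [-0.5, -0.1, 2.8]
opening: 0.0397
grip_force: 30.0
```

```bash
python3 g.py .564 -.2505 .172 -1.379
```

```text
[-0.001  0.003  0.005] [-0.    -0.     0.002]
2.9 pos [ 0.5648 -0.2506  0.1732] yaw -1.374 J [-0.5   0.2   1.49 -0.    1.45  2.44] F [-0.5 -0.1  2.8] open 0.0397 29.97619012137875
```

Call:
play_rows --pt "0 0 -0.001 0 0 -0.03 0.3" --pt "0 0 -0.002 0 0 -0.075 0.3" --pt "0 0 -0.002 0 0 -0.12 0.3" --pt "0 0 -0.003 0 0 -0.165 0.3" --pt "0 0 -0.004 0 0 -0.21 0.3" --pt "0 0 -0.005 0 0 -0.255 0.3" --pt "0 0 -0.006 0 0 -0.3 0.3" --pt "0 0 -0.007 0 0 -0.345 0.3" --pt "0 0 -0.008 0 0 -0.39 0.3" --pt "0 0 -0.009 0 0 -0.435 0.3" --pt "0 0 -0.01 0 0 -0.48 0.3" --pt "0 0 -0.01 0 0 -0.525 0.3" --pt "0 0 -0.011 0 0 -0.57 0.3" --pt "0 0 -0.012 0 0 -0.615 0.3" --pt "0 0 -0.013 0 0 -0.66 0.3" --pt "0 0 -0.014 0 0 -0.705 0.3" --pt "0 0 -0.015 0 0 -0.75 0.3"

```text
t: 4.6
ee_pos: [0.5644, -0.2502, 0.1761]
orientation: [0.0, 0.88, 0.474, 0.0]
contact_force: [0.5, 1.5, -0.4]
opening: 0.0397
grip_force: 30.0
```

```bash
python3 g.py .565 -.2505 .1806 3.337
```

```text
[ 0.     0.003 -0.018] [ 0.     0.    -0.748]
4.6 pos [ 0.5644 -0.2502  0.1761] yaw 0.988 J [-0.5   0.2   1.49  0.    1.45  0.08] F [ 0.5  1.5 -0.4] open 0.0397 29.9773840920534
```

Turning freely. I'll do the second half of the stroke, open, and rise a little.

Call:
play_rows --pt "0 0 -0.001 0 0 -0.045 0.3" --pt "0 0 -0.002 0 0 -0.09 0.3" --pt "0 0 -0.003 0 0 -0.135 0.3" --pt "0 0 -0.004 0 0 -0.18 0.3" --pt "0 0 -0.005 0 0 -0.225 0.3" --pt "0 0 -0.006 0 0 -0.27 0.3" --pt "0 0 -0.006 0 0 -0.315 0.3" --pt "0 0 -0.007 0 0 -0.36 0.3" --pt "0 0 -0.008 0 0 -0.405 0.3" --pt "0 0 -0.009 0 0 -0.45 0.3" --pt "0 0 -0.01 0 0 -0.495 0.3" --pt "0 0 -0.011 0 0 -0.54 0.3" --pt "0 0 -0.012 0 0 -0.585 0.3" --pt "0 0 -0.013 0 0 -0.63 0.3" --pt "0 0 -0.014 0 0 -0.675 0.3" --pt "0 0 -0.015 0 0 -0.72 0.3" --pt "0 0 -0.015 0 0 -0.75 0.3" --pt "0 0 -0.015 0 0 -0.75 0.3" --pt "0 0 -0.015 0 0 -0.75 0.6" --pt "0 0 -0.015 0 0 -0.75 0.6"

```text
t: 6.6
ee_pos: [0.5643, -0.2504, 0.1798]
orientation: [0.0, -0.097, 0.995, -0.0]
contact_force: [-0.9, -0.1, 0.2]
opening: 0.051
grip_force: 0.0
```

```bash
python3 g.py .565 -.2505 .21 .98 .565 -.2505 .1806 -1.376
```

```text
[-0.003 -0.001 -0.121] [0.   0.   0.75]
[-0.003 -0.001 -0.003] [-0.   0.  -0.5]
6.6 pos [ 0.5643 -0.2504  0.1798] yaw -2.947 J [-0.5   0.2   1.49 -0.    1.46 -2.27] F [-0.9 -0.1  0.2] open 0.051 0.0
```

Call:
play_rows --pt "0 0 -0.05 0 0 0 0.6" --pt "0 0 -0.1 0 0 0.02 0.6" --pt "0 0 -0.1 0 0 0.06 0.6" --pt "0 0 -0.1 0 0 0.105 0.6" --pt "0 0 -0.1 0 0 0.15 0.6" --pt "0 0 -0.1 0 0 0.195 0.6" --pt "0 0 -0.1 0 0 0.24 0.6" --pt "0 0 -0.1 0 0 0.285 0.6" --pt "0 0 -0.1 0 0 0.33 0.6" --pt "0 0 -0.1 0 0 0.375 0.6" --pt "0 0 -0.1 0 0 0.42 0.6" --pt "0 0 -0.1 0 0 0.465 0.6" --pt "0 0 -0.1 0 0 0.51 0.6" --pt "0 0 -0.1 0 0 0.555 0.6" --pt "0 0 -0.1 0 0 0.6 0.6" --pt "0 0 -0.1 0 0 0.645 0.6" --pt "0 0 -0.1 0 0 0.69 0.6" --pt "0 0 -0.1 0 0 0.735 0.6" --pt "0 0 -0.1 0 0 0.78 0.6" --pt "0 0 -0.1 0 0 0.82 0.6"

```text
t: 8.6
ee_pos: [0.5645, -0.2505, 0.2059]
orientation: [0.0, 0.929, 0.369, 0.0]
contact_force: [0.6, 0.6, -0.3]
opening: 0.0557
grip_force: 0.0
```

```bash
python3 g.py .565 -.2505 .1806 -1.376
```

```text
[0.001 0.001 0.101] [ 0.    -0.     0.679]
8.6 pos [ 0.5645 -0.2505  0.2059] yaw 0.756 J [-0.5   0.18  1.45  0.    1.5   0.31] F [ 0.6  0.6 -0.3] open 0.0557 0.0
```

Call:
play_rows --pt "0 0 0 0 0 0.045 0.6" --pt "0 0 0 0 0 0.09 0.6" --pt "0 0 0 0 0 0.135 0.6" --pt "0 0 0 0 0 0.18 0.6" --pt "0 0 0 0 0 0.225 0.6" --pt "0 0 0 0 0 0.27 0.6" --pt "0 0 0 0 0 0.315 0.6" --pt "0 0 0 0 0 0.36 0.6" --pt "0 0 0 0 0 0.405 0.6" --pt "0 0 0 0 0 0.45 0.6" --pt "0 0 0 0 0 0.495 0.6" --pt "0 0 0 0 0 0.54 0.6" --pt "0 0 0 0 0 0.585 0.6" --pt "0 0 0 0 0 0.63 0.6" --pt "0 0 0 0 0 0.67 0.6" --pt "0 0 0.03 0 0 0.68 0.6" --pt "0 0 0.07 0 0 0.68 0.6" --pt "0 0 0.1 0 0 0.68 0.6" --pt "0 0 0.1 0 0 0.68 0.3" --pt "0 0 0.1 0 0 0.68 0.3"

```text
t: 10.6
ee_pos: [0.564, -0.2502, 0.1794]
orientation: [0.0, 0.773, -0.634, -0.0]
contact_force: [0.3, -0.5, -0.8]
opening: 0.0442
grip_force: 0.0
```

```bash
python3 g.py .565 -.2505 .1806 -1.376
```

```text
[ 0.002 -0.004 -0.005] [0.    0.    0.001]
10.6 pos [ 0.564  -0.2502  0.1794] yaw -1.373 J [-0.5   0.2   1.49 -0.    1.46  2.44] F [ 0.3 -0.5 -0.8] open 0.0442 0.0
```

Call:
play_rows --pt "0 0 0 0 0 0 0.3" --pt "0 0 0 0 0 0 0.3" --pt "0 0 -0.001 0 0 -0.03 0.3" --pt "0 0 -0.002 0 0 -0.075 0.3" --pt "0 0 -0.003 0 0 -0.12 0.3" --pt "0 0 -0.004 0 0 -0.165 0.3" --pt "0 0 -0.005 0 0 -0.21 0.3" --pt "0 0 -0.006 0 0 -0.255 0.3" --pt "0 0 -0.007 0 0 -0.3 0.3" --pt "0 0 -0.008 0 0 -0.345 0.3" --pt "0 0 -0.009 0 0 -0.39 0.3" --pt "0 0 -0.01 0 0 -0.435 0.3" --pt "0 0 -0.01 0 0 -0.48 0.3" --pt "0 0 -0.011 0 0 -0.525 0.3" --pt "0 0 -0.012 0 0 -0.57 0.3" --pt "0 0 -0.013 0 0 -0.615 0.3" --pt "0 0 -0.014 0 0 -0.66 0.3" --pt "0 0 -0.015 0 0 -0.705 0.3" --pt "0 0 -0.016 0 0 -0.75 0.3" --pt "0 0 -0.017 0 0 -0.8 0.3"

```text
t: 12.6
ee_pos: [0.5642, -0.2505, 0.184]
orientation: [0.0, 0.842, 0.539, -0.0]
contact_force: [0.2, 0.1, -1.9]
opening: 0.0394
grip_force: 30.0
```

```bash
python3 g.py .565 -.2505 .1806 2.4
```

```text
[0.001 0.003 0.014] [ 0.     0.    -0.402]
12.6 pos [ 0.5642 -0.2505  0.184 ] yaw 1.138 J [-0.5   0.19  1.48 -0.    1.47 -0.07] F [ 0.2  0.1 -1.9] open 0.0394 29.976145327091217
```

Call:
play_rows --pt "0 0 -0.001 0 0 -0.045 0.3" --pt "0 0 -0.002 0 0 -0.09 0.3" --pt "0 0 -0.003 0 0 -0.135 0.3" --pt "0 0 -0.004 0 0 -0.18 0.3" --pt "0 0 -0.005 0 0 -0.225 0.3" --pt "0 0 -0.006 0 0 -0.27 0.3" --pt "0 0 -0.007 0 0 -0.315 0.3" --pt "0 0 -0.008 0 0 -0.36 0.3" --pt "0 0 -0.009 0 0 -0.4 0.3" --pt "0 0 -0.01 0 0 -0.43 0.3" --pt "0 0 -0.014 0 0 -0.44 0.3" --pt "0 0 -0.02 0 0 -0.44 0.3" --pt "0 0 -0.026 0 0 -0.44 0.3"

```text
t: 13.9
ee_pos: [0.5641, -0.2503, 0.1903]
orientation: [-0.0, 0.309, 0.951, 0.0]
contact_force: [0.2, 0.2, -2.7]
opening: 0.04
grip_force: 30.0
```

```bash
python3 g.py .564 -.2505 .24 2.51
```

```text
[-0.    -0.001 -0.199] [-0.    -0.     0.001]
13.9 pos [ 0.5641 -0.2503  0.1903] yaw 2.514 J [-0.5   0.19  1.47 -0.    1.48 -1.44] F [ 0.2  0.2 -2.7] open 0.04 29.97643232345581
```

Call:
play_rows --pt "0 0 -0.05 0 0 0 0.3" --pt "0 0 -0.12 0 0 0 0.3" --pt "0 0 -0.2 0 0 0 0.3" --pt "0 0 -0.26 0 0 0 0.3" --pt "0.05 0.03 -0.28 0 0 0.02 0.3" --pt "0.12 0.08 -0.28 0 0 0.06 0.3" --pt "0.2 0.13 -0.28 0 0 0.1 0.3" --pt "0.28 0.18 -0.28 0 0 0.145 0.3" --pt "0.36 0.23 -0.28 0 0 0.19 0.3" --pt "0.44 0.28 -0.28 0 0 0.235 0.3" --pt "0.52 0.33 -0.28 0 0 0.28 0.3" --pt "0.6 0.38 -0.28 0 0 0.325 0.3" --pt "0.68 0.43 -0.28 0 0 0.37 0.3" --pt "0.76 0.48 -0.28 0 0 0.415 0.3" --pt "0.83 0.53 -0.28 0 0 0.46 0.3" --pt "0.89 0.57 -0.25 0 0 0.505 0.3" --pt "0.92 0.59 -0.2 0 0 0.545 0.3" --pt "0.931 0.596 -0.15 0 0 0.575 0.3" --pt "0.931 0.596 -0.1 0 0 0.58 0.3" --pt "0.931 0.596 -0.05 0 0 0.58 0.3"

```text
t: 15.9
ee_pos: [0.4634, 0.0067, 0.2027]
orientation: [0.0, 0.94, 0.34, 0.0]
contact_force: [0.4, 0.5, -3.7]
opening: 0.0399
grip_force: 30.0
```

```bash
python3 g.py .463 .007 .07 .69
```

```text
[-0.001 -0.002  0.531] [ 0.    -0.     0.001]
15.9 pos [0.4634 0.0067 0.2027] yaw 0.695 J [-0.1  -0.24  1.88 -0.    1.51  0.78] F [ 0.4  0.5 -3.7] open 0.0399 29.976589679718018
```

Call:
play_rows --pt "0 0 0.06 0 0 0 0.3" --pt "0 0 0.14 0 0 0 0.3" --pt "0 0 0.22 0 0 0 0.3" --pt "0 0 0.3 0 0 0 0.3" --pt "0 0 0.37 0 0 0 0.3" --pt "0 0 0.43 0 0 0 0.3" --pt "0 0 0.48 0 0 0 0.3" --pt "0 0 0.52 0 0 0 0.3" --pt "0 0 0.545 0 0 0 0.3" --pt "0 0 0.56 0 0 0 0.3" --pt "0 0 0.57 0 0 0 0.3" --pt "0 0 0.57 0 0 0 0.3"

```text
t: 17.1
ee_pos: [0.4633, 0.0068, 0.0605]
orientation: [0.0, 0.941, 0.339, 0.0]
contact_force: [0.1, 0.3, -3.5]
opening: 0.0396
grip_force: 30.0
```

```bash
python3 g.py .463 .007 .056 .69
```

```text
[-0.001 -0.001  0.018] [ 0.    -0.     0.001]
17.1 pos [0.4633 0.0068 0.0605] yaw 0.693 J [-0.1  -0.1   2.02  0.    1.22  0.78] F [ 0.1  0.3 -3.5] open 0.0396 29.97649848461151
```

Call:
play_rows --pt "0 0 0.006 0 0 0 0.3" --pt "0 0 0.012 0 0 0 0.3" --pt "0 0 0.016 0 0 0 0.3" --pt "0 0 0.016 0 0 0 0.3"

```text
t: 17.5
ee_pos: [0.4636, 0.0069, 0.0573]
orientation: [0.0, 0.941, 0.339, 0.0]
contact_force: [-3.3, 0.3, 5.1]
opening: 0.0397
grip_force: 30.0
```

Call:
play_rows --pt "0 0 0 0 0 0 0.6" --pt "0 0 0 0 0 0 0.6" --pt "0 0 0 0 0 0 0.6" --pt "0 0 -0.04 0 0 0 0.6" --pt "0 0 -0.12 0 0 0 0.6" --pt "0 0 -0.22 0 0 0 0.6" --pt "-0.1 0.1 -0.32 0 0 0 0.6" --pt "-0.25 0.25 -0.42 0 0 0 0.5" --pt "-0.4 0.4 -0.45 0 0 0 0.5"

```text
t: 18.4
ee_pos: [0.4524, -0.1236, 0.1705]
orientation: [0.002, 0.94, 0.341, 0.002]
contact_force: [1.6, 0.1, 0.4]
opening: 0.0475
grip_force: 0.0
```

```bash
python3 g.py .463 .007 .056 .69
python3 - <<'E'
from h import *
s=cap('scene');t=cap('top')
a=s['pixels'][180:290,200:330];b=t['pixels'][170:280,300:430]
f=lambda i:np.clip(cv2.resize(i,None,fx=3,fy=3,interpolation=cv2.INTER_CUBIC).astype(float)*1.5,0,255).astype('uint8')[...,::-1]
cv2.imwrite('pics/mat.png',np.hstack([f(a),f(b)]))
E
```

```text
[ 0.366 -0.376  0.457] [ 0.001 -0.001  0.002]
18.4 pos [ 0.4524 -0.1236  0.1705] yaw 0.695 J [-0.38 -0.21  1.91  0.    1.44  0.5 ] F [1.6 0.1 0.4] open 0.0475 0.0
```

View pics/mat.png

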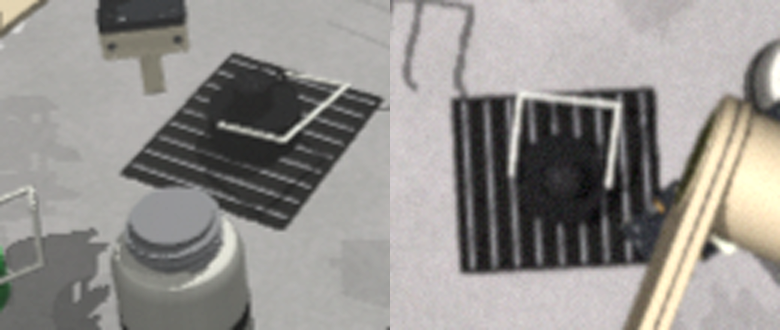

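The lid lies flat on the mat with the bail pointing away from the robot. The bar corners are at scene (315,208.7) and (295,226.3), and at top (343.3,201.7) and (376.3,204.7).

```bash
python3 - <<'E'
from h import *
s=cap('scene');t=cap('top')
a,e=tri(s,(315,208.7),t,(343.3,201.7));b,f=tri(s,(295,226.3),t,(376.3,204.7))
print(a,b,e,f,(a+b)/2,np.linalg.norm(a-b),'lid yaw',np.arctan2(*(a-b)[[1,0]])-np.pi/2)
E
python3 g.py .545 -.002 .13 1.47
```

```text
[0.54882183 0.04818688 0.07080607] [ 0.54135556 -0.05322758  0.0744347 ] 0.0014234591076422295 0.0036906319041503503 [ 0.5450887  -0.00252035  0.07262039] 0.10175364506738482 lid yaw -0.07348876045776342
[ 0.598 -0.136  0.151] [ 0.    -0.    -0.248]
18.6 pos [ 0.4512 -0.1235  0.1677] yaw 0.689 J [-0.38 -0.21  1.91  0.    1.44  0.5 ] F [ 0.8  0.3 -0.1] open 0.0465 0.0
```

Call:
play_rows --pt "0.08 -0.02 0.0 0 0 -0.04 0.35" --pt "0.17 -0.04 0.02 0 0 -0.085 0.35" --pt "0.28 -0.065 0.04 0 0 -0.13 0.35" --pt "0.39 -0.09 0.06 0 0 -0.175 0.35" --pt "0.49 -0.11 0.09 0 0 -0.22 0.35" --pt "0.56 -0.13 0.12 0 0 -0.251 0.35" --pt "0.595 -0.137 0.151 0 0 -0.251 0.35" --pt "0.598 -0.138 0.151 0 0 -0.251 0.35" --pt "0.598 -0.138 0.151 0 0 -0.251 0.35"

```text
t: 19.5
ee_pos: [0.5435, 0.0001, 0.1286]
orientation: [-0.0, 0.739, 0.674, -0.001]
contact_force: [0.7, 0.6, -0.3]
opening: 0.0325
grip_force: 0.0
```

```bash
python3 g.py .545 -.0025 .0585 1.48
```

```text
[-0.01   0.007  0.28 ] [-0.  0. -0.]
19.5 pos [5.435e-01 1.000e-04 1.286e-01] yaw 1.48 J [-0.09  0.04  1.75 -0.    1.35 -0.  ] F [ 0.7  0.6 -0.3] open 0.0325 0.0
```

Call:
play_rows --pt "-0.005 0.003 0.06 0 0 0 0.35" --pt "-0.01 0.007 0.14 0 0 0 0.35" --pt "-0.01 0.007 0.21 0 0 0 0.35" --pt "-0.01 0.007 0.26 0 0 0 0.35" --pt "-0.01 0.007 0.28 0 0 0 0.35" --pt "-0.01 0.007 0.28 0 0 0 0.35" --pt "-0.01 0.007 0.28 0 0 0 0" --pt "-0.01 0.007 0.28 0 0 0 0" --pt "-0.01 0.007 0.28 0 0 0 0" --pt "-0.01 0.007 0.28 0 0 0 0" --pt "-0.01 0.007 0.28 0 0 0 0" --squeeze 6

```text
t: 20.6
ee_pos: [0.546, -0.0029, 0.0595]
orientation: [0.0, 0.738, 0.675, 0.0]
contact_force: [0.1, -0.6, 2.1]
opening: 0.0056
grip_force: 6.0
```

Run:
```python
from h import *
import subprocess,sys
o=env.get_obs();p=o['ee_pos'];L=-.09
# bar now at theta0=.25; centre-of-arc horizontal 82.4 back along lid x, 21 mm below bar
a=[]
for th in np.linspace(.25,1.5,14)[1:]:
    dx=.085*(np.cos(th)-np.cos(.25));dz=.085*(np.sin(th)-np.sin(.25))
    a+=[p[0]+dx*np.cos(L),p[1]+dx*np.sin(L),p[2]+dz,1.48]
subprocess.run(['python3','g.py']+[str(v) for v in a])
```

```text
[ 0.    -0.01  -0.031] [ 0. -0.  0.]
[ 0.    -0.022 -0.061] [ 0. -0.  0.]
[ 0.    -0.037 -0.09 ] [ 0. -0.  0.]
[ 0.    -0.056 -0.118] [ 0. -0.  0.]
[ 0.    -0.076 -0.143] [ 0. -0.  0.]
[ 0.    -0.099 -0.166] [ 0. -0.  0.]
[ 0.    -0.124 -0.187] [ 0. -0.  0.]
[ 0.    -0.151 -0.206] [ 0. -0.  0.]
[ 0.    -0.18  -0.221] [ 0. -0.  0.]
[ 0.    -0.21  -0.234] [ 0. -0.  0.]
[ 0.    -0.241 -0.244] [ 0. -0.  0.]
[ 0.    -0.273 -0.251] [ 0. -0.  0.]
[ 0.    -0.305 -0.255] [ 0. -0.  0.]
20.6 pos [ 0.546  -0.0029  0.0595] yaw 1.481 J [-0.1   0.12  1.8   0.    1.22 -0.01] F [ 0.1 -0.6  2.1] open 0.0056 6.0001543164253235
```

Call:
play_rows --pt "0 -0.01 -0.031 0 0 0 0" --pt "0 -0.022 -0.061 0 0 0 0" --pt "0 -0.037 -0.09 0 0 0 0" --pt "0 -0.056 -0.118 0 0 0 0" --pt "0 -0.076 -0.143 0 0 0 0" --pt "0 -0.099 -0.166 0 0 0 0" --pt "0 -0.124 -0.187 0 0 0 0" --pt "0 -0.151 -0.206 0 0 0 0" --pt "0 -0.18 -0.221 0 0 0 0" --pt "0 -0.21 -0.234 0 0 0 0" --pt "0 -0.241 -0.244 0 0 0 0" --pt "0 -0.273 -0.251 0 0 0 0" --pt "0 -0.305 -0.255 0 0 0 0" --pt "0 -0.32 -0.255 0 0 0 0" --pt "0 -0.32 -0.255 0 0 0 0" --pt "0 -0.32 -0.255 0 0 0 0" --pt "0 -0.32 -0.255 0 0 0 0"

```text
t: 22.3
ee_pos: [0.4655, 0.0045, 0.1231]
orientation: [-0.0, 0.738, 0.675, 0.0]
contact_force: [0.8, 2.7, 6.7]
opening: 0.0058
grip_force: 6.0
```

```bash
python3 g.py .463 .007 .12 1.48
python3 - <<'E'
from h import *
s=cap('scene')
a=s['pixels'][150:290,200:370]
f=lambda i:np.clip(cv2.resize(i,None,fx=4,fy=4,interpolation=cv2.INTER_CUBIC).astype(float)*1.5,0,255).astype('uint8')[...,::-1]
cv2.imwrite('pics/up.png',f(a))
E
```

```text
[ 0.009 -0.011  0.012] [-0. -0.  0.]
22.3 pos [0.4655 0.0045 0.1231] yaw 1.481 J [-0.1  -0.17  1.96  0.    1.35 -0.01] F [0.8 2.7 6.7] open 0.0058 6.0041700303554535
```

View pics/up.png

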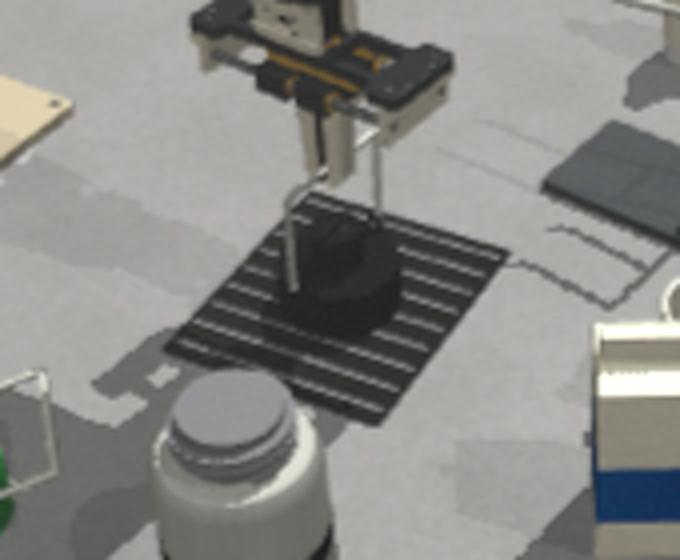

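The bail is upright and gripped at its middle (crop 345,150), and the lid is still flat on the mat. I'll grip harder, lift and carry.

Call:
play_rows --pt "0 0 0 0 0 0 0" --pt "0 0 0 0 0 0 0" --pt "0 0 -0.02 0 0 0 0" --pt "0 0 -0.06 0 0 0 0" --pt "0 0 -0.12 0 0 0 0" --pt "0 0 -0.18 0 0 0 0" --pt "0 0 -0.24 0 0 0 0" --pt "0 0 -0.3 0 0 0 0" --pt "0.02 0 -0.35 0 0 0 0" --pt "0.06 0 -0.38 0 0 0 0" --pt "0.11 0 -0.39 0 0 0 0" --pt "0.17 0 -0.39 0 0 0 0" --pt "0.23 0 -0.39 0 0 0 0" --pt "0.29 0 -0.39 0 0 0 0" --pt "0.35 0 -0.39 0 0 0 0" --pt "0.41 0 -0.39 0 0 0 0" --pt "0.47 0 -0.39 0 0 0 0" --pt "0.53 0 -0.39 0 0 0 0" --pt "0.58 0 -0.39 0 0 0 0" --pt "0.62 0 -0.39 0 0 0 0" --squeeze 25

```text
t: 24.35
ee_pos: [0.4796, 0.1599, 0.2199]
orientation: [-0.0, 0.738, 0.675, -0.0]
contact_force: [-0.0, 0.3, -4.5]
opening: 0.0049
grip_force: 25.0
```

```bash
python3 g.py .4856 .2671 .220 1.466
```

```text
[ 0.429 -0.014 -0.   ] [-0.     0.     0.005]
24.35 pos [0.4796 0.1599 0.2199] yaw 1.482 J [ 0.22 -0.13  1.74  0.    1.53  0.31] F [-0.   0.3 -4.5] open 0.0049 24.998707473278046
```

Call:
play_rows --pt "0.04 0 0 0 0 0.002 0" --pt "0.08 0 0 0 0 0.005 0" --pt "0.13 0 0 0 0 0.005 0" --pt "0.18 0 0 0 0 0.005 0" --pt "0.23 0 0 0 0 0.005 0" --pt "0.28 -0.01 0 0 0 0.005 0" --pt "0.33 -0.014 0 0 0 0.005 0" --pt "0.37 -0.014 0 0 0 0.005 0" --pt "0.4 -0.014 0 0 0 0.005 0" --pt "0.42 -0.014 0 0 0 0.005 0" --pt "0.429 -0.014 0 0 0 0.005 0" --pt "0.429 -0.014 0 0 0 0.005 0" --pt "0.429 -0.014 0 0 0 0.005 0" --pt "0.429 -0.014 0 0 0 0.005 0"

```text
t: 25.75
ee_pos: [0.486, 0.2653, 0.2203]
orientation: [0.0, 0.744, 0.669, -0.0]
contact_force: [0.3, -0.9, -3.0]
opening: 0.005
grip_force: 25.0
```

```bash
python3 g.py .590 .2561 .220 1.466
python3 - <<'E'
from h import *
s=cap('scene');t=cap('top')
f=lambda i:np.clip(cv2.resize(i,None,fx=3.2,fy=3.2,interpolation=cv2.INTER_CUBIC).astype(float)*1.5,0,255).astype('uint8')[...,::-1]
cv2.imwrite('pics/st.png',np.hstack([f(s['pixels'][85:225,290:415]),f(t['pixels'][120:260,225:350])]))
E
```

```text
[0.007 0.417 0.001] [ 0.  0. -0.]
25.75 pos [0.486  0.2653 0.2203] yaw 1.465 J [ 0.41  0.    1.62 -0.    1.52  0.51] F [ 0.3 -0.9 -3. ] open 0.005 24.998939037322998
```

View pics/st.png

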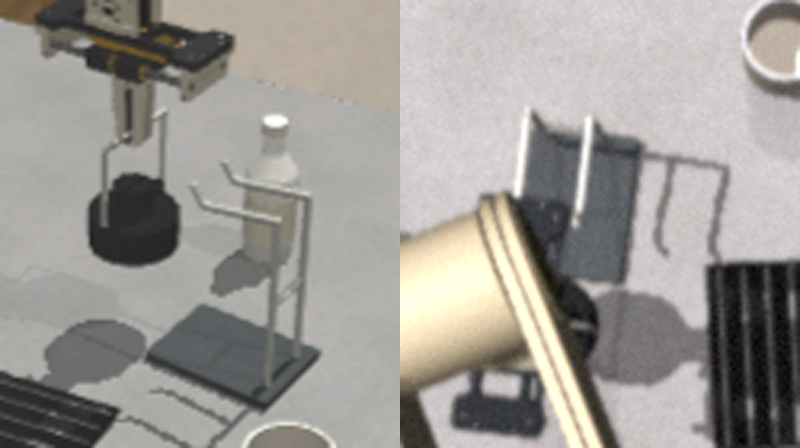

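The lid hangs level from the gripper, left of the stand and in line with it. The prong tips are at scene (351,142) and (360,136), and the bar is above their height. I'll move it in along the prongs.

Call:
play_rows --pt "0 0.02 0 0 0 0 0" --pt "0.002 0.05 0 0 0 0 0" --pt "0.003 0.09 0 0 0 0 0" --pt "0.004 0.13 0 0 0 0 0" --pt "0.005 0.17 0 0 0 0 0" --pt "0.006 0.21 0 0 0 0 0" --pt "0.007 0.25 0 0 0 0 0" --pt "0.007 0.29 0 0 0 0 0" --pt "0.007 0.33 0 0 0 0 0" --pt "0.007 0.36 0 0 0 0 0" --pt "0.007 0.39 0 0 0 0 0" --pt "0.007 0.41 0 0 0 0 0" --pt "0.007 0.417 0 0 0 0 0" --pt "0.007 0.417 0 0 0 0 0" --pt "0.007 0.417 0.02 0 0 0 0" --pt "0.007 0.417 0.04 0 0 0 0" --pt "0.007 0.417 0.06 0 0 0 0" --pt "0.007 0.417 0.06 0 0 0 0"

```text
t: 27.65
ee_pos: [0.589, 0.2563, 0.2037]
orientation: [-0.0, 0.743, 0.669, -0.001]
contact_force: [1.2, 0.4, -4.2]
opening: 0.0051
grip_force: 25.0
```

```bash
python3 g.py .590 .2561 .190 1.466
python3 - <<'E'
from h import *
s=cap('scene')
f=lambda i:np.clip(cv2.resize(i,None,fx=4.5,fy=4.5,interpolation=cv2.INTER_CUBIC).astype(float)*1.5,0,255).astype('uint8')[...,::-1]
cv2.imwrite('pics/in.png',f(s['pixels'][85:215,300:430]))
E
```

```text
[-0.     0.004  0.055] [-0.001  0.    -0.   ]
27.65 pos [0.589  0.2563 0.2037] yaw 1.466 J [0.33 0.25 1.38 0.   1.51 0.44] F [ 1.2  0.4 -4.2] open 0.0051 24.99924659729004
```

View pics/in.png

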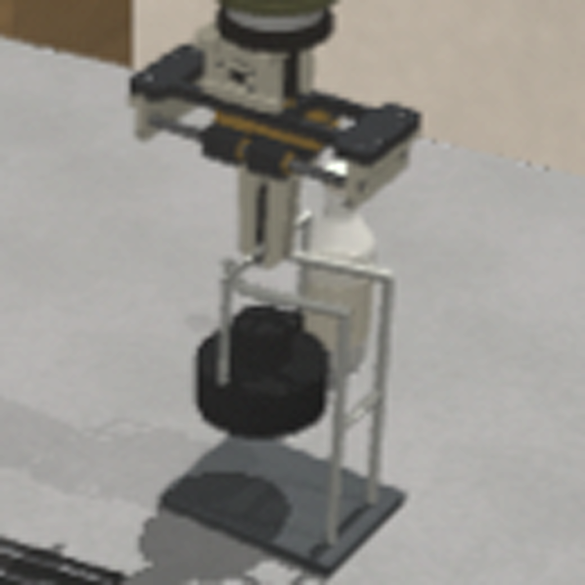

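The bail passes over the prongs and the lid hangs inside the stand. The left prong tip shows at crop (230,262), just in front of the bar. I'll lower it to the valley.

Call:
play_rows --pt "0 0.002 0.015 0 0 0 0" --pt "0 0.004 0.03 0 0 0 0" --pt "0 0.004 0.042 0 0 0 0" --pt "0 0.004 0.05 0 0 0 0" --pt "0 0.004 0.056 0 0 0 0" --pt "0 0.004 0.056 0 0 0 0"

```text
t: 28.3
ee_pos: [0.5907, 0.2563, 0.1909]
orientation: [-0.0, 0.743, 0.669, -0.0]
contact_force: [0.2, -0.6, -3.1]
opening: 0.0046
grip_force: 25.0
```

```bash
python3 g.py .590 .2561 .190 1.466
python3 - <<'E'
from h import *
s=cap('scene')
f=lambda i:np.clip(cv2.resize(i,None,fx=7,fy=7,interpolation=cv2.INTER_CUBIC).astype(float)*1.5,0,255).astype('uint8')[...,::-1]
cv2.imwrite('pics/in2.png',f(s['pixels'][115:195,330:410]))
for x,y,z in((-.02,-.028,.212),(-.005,-.028,.196),(-.005,-.028,.203),(-.005,-.051,.203),(.075,-.028,.206)):
    c,d=np.cos(-.105),np.sin(-.105)
    print((x,y,z),((proj(s,[.595+c*x-d*y,.2556+d*x+c*y,z])-[330,115])*7).round())
E
```

```text
[-0.001 -0.003  0.004] [-0.  0. -0.]
28.3 pos [0.5907 0.2563 0.1909] yaw 1.465 J [0.33 0.26 1.39 0.   1.49 0.44] F [ 0.2 -0.6 -3.1] open 0.0046 24.99902755022049
(-0.02, -0.028, 0.212) [142. 197.]
(-0.005, -0.028, 0.196) [169. 238.]
(-0.005, -0.028, 0.203) [170. 224.]
(-0.005, -0.051, 0.203) [141. 247.]
(0.075, -0.028, 0.206) [327. 273.]
```

View pics/in2.png

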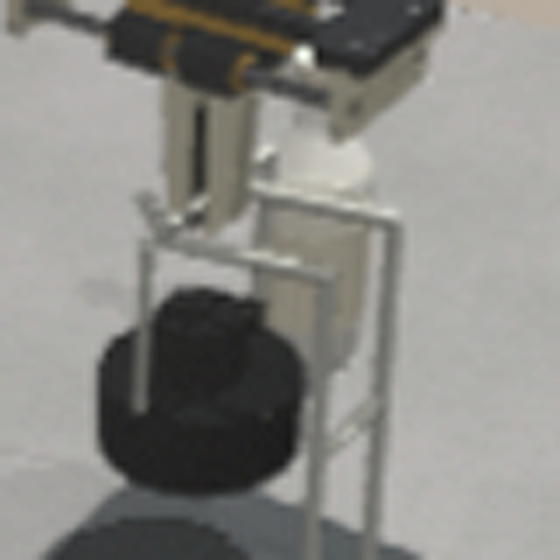

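The bar corner at crop (147,240) sits behind the tip at (142,197), in the valley. The wrist still carries the weight, so I'll lower a bit more.

Call:
play_rows --pt "0 0 0.006 0 0 0 0" --pt "0 0 0.01 0 0 0 0" --pt "0 0 0.01 0 0 0 0"

```text
t: 28.65
ee_pos: [0.5911, 0.2565, 0.1902]
orientation: [0.0, 0.743, 0.669, 0.001]
contact_force: [-2.5, -1.0, 4.5]
opening: 0.0044
grip_force: 25.0
```

Call:
play_rows --pt "0 0 0.01 0 0 0 0.08" --pt "0 0 0.01 0 0 0 0.16" --pt "0 0 0.01 0 0 0 0.3" --pt "0 0 0.01 0 0 0 0.3" --pt "0 0 0.01 0 0 0 0.3" --pt "0 0 -0.03 0 0 0 0.3" --pt "0 0 -0.09 0 0 0 0.3" --pt "0 0 -0.16 0 0 0 0.3" --pt "0 0 -0.25 0 0 0 0.3" --pt "0 0 -0.35 0 0 0 0.3" --pt "0 0 -0.45 0 0 0 0.3" --pt "0 0 -0.45 0 0 0 0.3" --pt "0 0 -0.45 0 0 0 0.3" --pt "0 0 -0.45 0 0 0 0.3" --pt "0 0 -0.45 0 0 0 0.3" --pt "0 0 -0.45 0 0 0 0.3" --pt "0 0 -0.45 0 0 0 0.3" --pt "0 0 -0.45 0 0 0 0.3" --pt "0 0 -0.45 0 0 0 0.3" --pt "0 0 -0.45 0 0 0 0.3"

```text
t: 30.65
ee_pos: [0.5908, 0.2564, 0.3013]
orientation: [0.0, 0.743, 0.669, 0.0]
contact_force: [-0.1, -0.2, 0.5]
opening: 0.0278
grip_force: 0.0
```

Call:
play_rows --pt "0 0 0 0 0 0 0.3" --pt "0 0 0 0 0 0 0.3" --pt "0 0 0 0 0 0 0.3" --pt "0 0 0 0 0 0 0.3" --pt "0 0 0 0 0 0 0.3" --pt "0 0 0 0 0 0 0.3" --pt "0 0 0 0 0 0 0.3" --pt "0 0 0 0 0 0 0.3" --pt "0 0 0 0 0 0 0.3" --pt "0 0 0 0 0 0 0.3" --pt "0 0 0 0 0 0 0.3" --pt "0 0 0 0 0 0 0.3" --pt "0 0 0 0 0 0 0.3" --pt "0 0 0 0 0 0 0.3" --pt "0 0 0 0 0 0 0.3" --pt "0 0 0 0 0 0 0.3" --pt "0 0 0 0 0 0 0.3" --pt "0 0 0 0 0 0 0.3" --pt "0 0 0 0 0 0 0.3" --pt "0 0 0 0 0 0 0.3"

```text
t: 32.65
ee_pos: [0.5908, 0.2564, 0.3012]
orientation: [-0.0, 0.743, 0.669, -0.0]
contact_force: [-0.7, 0.2, -0.1]
opening: 0.0282
grip_force: 0.0
```

Run:
```python
from h import *
f=lambda i:np.clip(cv2.resize(i,None,fx=4.5,fy=4.5,interpolation=cv2.INTER_CUBIC).astype(float)*1.5,0,255).astype('uint8')[...,::-1]
a=cap('scene')['pixels']
for _ in range(6): b=cap('scene')['pixels']
r=(slice(130,200),slice(335,395))
print('diff',np.abs(a[r].astype(int)-b[r]).mean(),np.abs(a[r].astype(int)-b[r]).max())
cv2.imwrite('pics/fin.png',f(b[85:215,300:430]))
```

```text
diff 0.44373015873015875 3
```

View pics/fin.png

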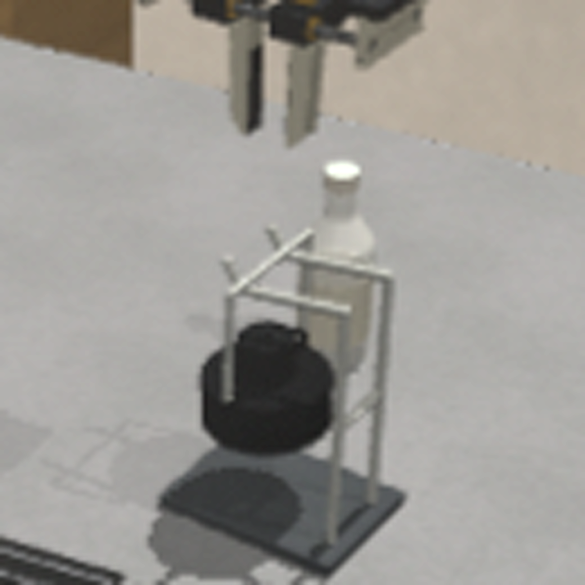

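The lid hangs level and still, with its bar in the valley of both prongs (crop 230,293 to 312,235). The gripper is clear above it, so I'm handing in.

```bash
python3 -c "
from plant import env
print(env.hand_in())"
```

```text
the job is handed in; nothing more can be done
None
```

The job is handed in: the lid hangs level and still by its wire handle over both prongs, the gripper is clear of it, and the last robot clock reading was about 33 s; the hand-in returned no verdict.

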